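# Tighten the monitor-arm foot nut with the adjustable wrench

### The job

An adjustable wrench lies flat on the grey foot of a monitor arm, its jaws loosely around the brass hex nut. Roll the wrench's knurled worm until the jaws just fit the nut, without pushing on the moving jaw itself, then swing the handle to turn the nut about 45 degrees clockwise (seen from above), leave the wrench lying fitted on the nut, and let go.

Things in the scene. Friction and masses are not known exactly. Their poses are not given: they have to be found in the camera images.
- wrench: Loose steel adjustable wrench, 0.3-0.4 kg, flat on a grey plate. Origin: underside, mid-mouth; within 6 mm of the nut's axis. +x points out of the mouth, z up. Handle to -x: x -72 to -182 mm, 24 mm wide about y=0, 14 mm high; beyond x=-125 mm it stays outside the plate. Jaws: x -29 to 14 mm, 18 mm high; fixed jaw on the -y side, inner face y=-15 mm. Clockwise swing moves the handle to +y.
- jaw: The wrench's moving jaw, on its +y side: 13 mm thick, 18 mm high, sliding along the wrench's y and driven by the worm. Origin at the wrench's origin at the start (jaws 36 mm apart), moving to the wrench's -y as the jaws close: 6 mm when they touch the 30 mm nut. Not to be pushed itself.
- worm (a joint): Striped roller in the wrench: axis along the wrench's y at x=-42, z=13.5 mm; 20 mm long, diameter 24 mm with 1.5 mm ridges; top at z=25.5 mm, head around it 14 mm high. A fingertip dragged across it 3 mm below its top towards +x (to the nut) closes the jaws, 0.4 to 1.3 rad a pass, 4 N; it stays as left and stalls when tight. Value in rad: 0 at start, +1 closes the jaws 4 mm, tight at 1.2-1.5.
- nut (a joint): Brass hex nut in the wrench's mouth, 30 mm across flats, 18 mm high, upright axis; a 19 mm stud rises 9 mm above it. It stands on a fixed grey plate, 170 mm square, top 8 mm above the desk, centred on the nut, edges about along and across the wrench. Value in rad: 0 at start, grows clockwise seen from above. Stiff (0.15 N m, 1 N at the handle's end); stays where left.

How it is judged (in metres and radians):
On the way, in this order (a step that is already met when the one before it is completed fails the run):
1. the worm is rolled until the jaws fit the nut (within 2 mm), the nut not yet turned (value of joint worm above 1 rad and value of joint nut below 0.2 rad), for 0.2 s.
2. the nut is turned clockwise with the jaws fitted (value of joint worm above 1 rad and value of joint nut above 0.52 rad), for 0.2 s.
At the end, for the whole second after the job is handed in: The jaws fit the nut (worm beyond 1.0 rad: at most 2 mm of play), the nut stands 30 to 60 degrees clockwise of its start, and the wrench lies flat on the foot plate around the nut, released and at rest (all of step 2 and value of joint nut below 1.05 rad and linear speed of wrench below 0.02 m/s and angle between wrench's own z axis and vertical below 0.1 rad and height (world z) of wrench between 0.003 and 0.014 m); the robot touches nothing.
It fails at once if the moving jaw is pushed by the fingers with more than 8 N instead of being driven by the worm (contact force between the fingers and jaw above 8 N).
It also fails if it takes over 58 s, if anything falls off the work surface, if the arm or the gripper's body presses on something with over 40 N, if the wrist force passes 120 N, or if a joint passes its speed limit or range.

### The arm

A 7-joint arm with a two-finger parallel gripper is mounted at the origin on the work surface. World frame = base frame: x ahead of the robot, y to its left, z up, the work surface at z = 0. Lengths are in mm, angles in rad, forces in N, time in s.
With the tool pointing down it reaches from about 425 to 800 mm from the base axis. Payload 8.3 kg.
Tool frame: the origin (TCP) lies on the centre line of the jaws, within the pads' length; the fingertips stand ahead of it and the grasp point (between the pads) lies 6 mm ahead of it (tip_reach is the z of the fingertips in the tool frame, in mm); z points along the fingers, y is the line along which they close (so a half turn about z gives the same grasp; the last joint's range is limited). The gripper opens to 85 mm and grips with 20 to 120 N. Pads are 22 mm wide; open, the fingers measure 114 mm over their backs; the gripper's body (76 mm by 85 mm) begins 54 mm behind the grasp point. The pads swing forward as they close: fully open they stand 13 mm farther back than shut.
Start: joints at [1.065, 0.383, 0.016, 1.37, -0.006, 1.388, -0.046], TCP at [267.826, -564.689, 256.279] pointing down, gripper open.
Joint ranges: [-2.95, 2.95], [-0.25, 2.06], [-1.52, 1.56], [0.18, 2.33], [-1.44, 4.58], [0.02, 2.06], [-3.01, 3.01]. Speed limits (rad/s): [2.39, 2.39, 3.01, 3.01, 3.14, 3.14, 3.14].

### API

Orientations are given as [roll, pitch, yaw] about the fixed x, y, z axes, in that order (R = Rz(yaw) Ry(pitch) Rx(roll)).
In Python, from plant import * gives the robot as it stands. The module is installed in compiled form; this text tells all that it offers.
- The arm moves only by the shell command python3 -m creep 'ROWS' [FORCE]. ROWS is JSON, one flat list of numbers, 7 for each row, row after row: the shift along the tool's x, y, z in units of 20 mm (1.0 is 20 mm), then the turn, a rotation vector about the tool's x, y, z in units of 4 degrees (1.0 is 4 degrees), then the gripper's target within -1 to 1 (shut at 1, half-way at 0, fully open at -1). In form: [dx, dy, dz, ax, ay, az, jaw, dx, dy, dz, ax, ay, az, jaw, ...]. A call has 1 to 20 rows; each row shifts and turns the commanded pose from where the row before left it, along the tool's axes as they then stand; what a row does not reach is not made up. A row lasts 1/8 s, in which the tool goes at most 62.5 mm and 10.7 degrees, less where a joint would pass 70% of its speed; a pose out of reach is approached as far as the arm can. A call with a number of a shift or a turn outside -1 to 1 is refused whole. A call with a gripper value outside its range is refused whole. The fingers move at their own pace and stop on an object; FORCE is the grip in N (left out, the last holds). Time passes only in rows, so rows that do not move let the fingers close. It gives the time, the measured TCP pose, the force, the opening and the grip force at its end, in the units of the state.
- get_state(): the state, without advancing time (a new reading comes with each control period).
- capture(name): name is "scene" or "top"; returns a dict with "frame" (420x560x3 uint8, red, green, blue), "fov_y" (degrees; the focal length in pixels is half the picture's height over the tangent of half this angle, whatever the lens; pixels are square), "cx", "cy" (the principal point, pixels), "k1" (the pictures are not rectified: a ray, as slopes to the right and down, at radius r is drawn at 1 + k1 r^2 times it, then the intrinsics apply), "extrinsics" (4x4, takes a point from camera to world coordinates). Camera axes: x right, y up, looking along -z (the intrinsics and any distortion apply to the point x, -y, -z); pixel columns grow to the right and rows downward; lengths in mm; the calibration is good to about 2 mm. A picture is of the moment at which its call begins. There is no depth.
- job_done(): hands the job in; it is judged then, once.
The state is a dict: "clock": time; "joint_pos": joint angles; "dq": joint speeds; "effort": joint torques, N m; "tool_pos": TCP position; "ee_rot": TCP orientation; "ft_force": force on the tool from outside, world axes, zero at the start; "ft_torque": the same for the moment, N m; "opening": finger opening in mm; "finger_force": force on a finger pad.
Only numpy, scipy, OpenCV 4.12 (cv2) and the standard library are available. Lean on these libraries where they do the work, as an engineer would, in place of code of your own. Each camera call takes 0.05 s, during which the arm holds its last target. There are 200 camera calls.

## Working session

There is one attempt and no reset: what is moved stays moved. The work goes in short steps, Python scripts to look and compute and a shell command to move; the robot and the scene stay as the last step left them, time stands still between calls to the robot, and variables do not carry over. Pictures are saved under pics/ and viewed, at most 10 in all, crops included, and the job is handed in when it is done.

```bash
mkdir -p pics; cat > h.py <<'E'
from plant import *
import numpy as np, cv2
def ray(c,u,v):
    h=c["frame"].shape[0]; f=h/2/np.tan(np.radians(c["fov_y"])/2)
    d=np.array([(u-c["cx"])/f,(v-c["cy"])/f]); s=d.copy()
    for _ in range(30): s=d/(1+c["k1"]*(s@s))
    E=np.array(c["extrinsics"]); return E[:3,3],E[:3,:3]@np.array([s[0],-s[1],-1])
def onz(c,u,v,z):
    o,d=ray(c,u,v); return o+d*(z-o[2])/d[2]
def proj(c,p):
    E=np.array(c["extrinsics"]); q=E[:3,:3].T@(np.array(p,float)-E[:3,3]); s=np.array([q[0],-q[1]])/-q[2]
    h=c["frame"].shape[0]; f=h/2/np.tan(np.radians(c["fov_y"])/2)
    return s*(1+c["k1"]*(s@s))*f+[c["cx"],c["cy"]]
def save(c,n): cv2.imwrite("pics/"+n,c["frame"][:,:,::-1])
E
python3 - <<'E'
from h import *
for n in("scene","top"):
    c=capture(n); save(c,n+"0.png"); print(n,c["fov_y"],c["cx"],c["cy"],c["k1"],np.round(c["extrinsics"],3).tolist())
s=get_state(); print(s); import plant; print(tip_reach if 'tip_reach' in dir(plant) or 'tip_reach' in globals() else '')
E
```

```text
scene 47.756259371925665 275.61062411328743 220.36198729568795 -0.031201227304502213 [[0.678, -0.431, 0.595, 965.917], [0.735, 0.376, -0.565, -285.163], [0.02, 0.82, 0.572, 414.85], [0.0, 0.0, 0.0, 1.0]]
top 56.408196908195315 284.8990806824781 210.26637521751368 0.021707463116392576 [[0.029, 0.995, -0.092, 531.744], [-0.999, 0.032, 0.029, 85.594], [0.032, 0.091, 0.995, 714.506], [0.0, 0.0, 0.0, 1.0]]
{'clock': 0.1, 'joint_pos': array([ 1.06512076,  0.38412769,  0.0163838 ,  1.37104169, -0.00630109,
        1.38819779, -0.04654103]), 'dq': array([ 0.00144225, -0.00063005,  0.00131734, -0.00224104, -0.00075219,
       -0.00073097,  0.00148481]), 'effort': array([ 3.13296310e-03, -6.29134512e+01,  8.47776588e-01, -3.72758567e+01,
        1.68013014e-02,  1.03350551e-02,  9.71390008e-07]), 'tool_pos': array([ 267.63719839, -564.34706051,  255.39868213]), 'ee_rot': array([-3.13986760e+00,  2.55316965e-05,  4.42789689e-01]), 'ft_force': array([0.33917961, 0.34420134, 0.45071307]), 'ft_torque': array([0.01988048, 0.003807  , 0.00021248]), 'finger_force': 0.0, 'opening': 85.26875100966123}
25.0
```

View pics/top0.png

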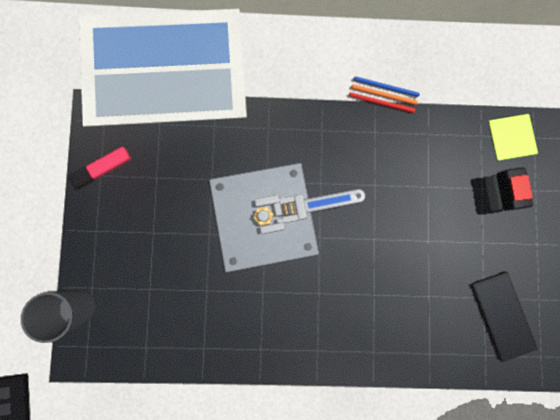

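View pics/scene0.png

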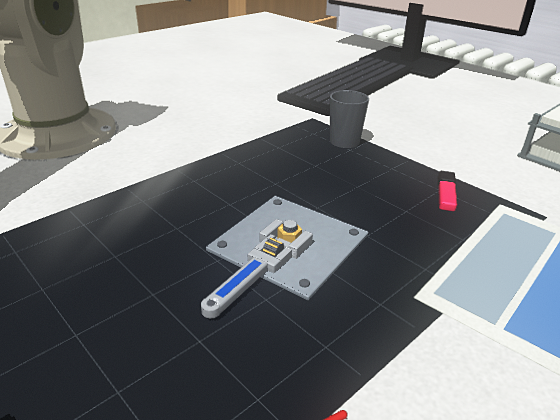

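Top view: the nut is at about (263,215), the worm at (289,209), and the handle's end at (360,196). The scene view agrees: nut (290,230), worm (271,246), handle end (210,310).

```bash
python3 - <<'E'
from h import *
P={}
for n,box in(("top",(200,150,380,290)),("scene",(190,190,380,330))):
    c=capture(n); f=c["frame"]; hsv=cv2.cvtColor(f,cv2.COLOR_RGB2HSV)
    x0,y0,x1,y1=box; m0=np.zeros(f.shape[:2],np.uint8); m0[y0:y1,x0:x1]=255
    bl=cv2.inRange(hsv,(105,120,80),(125,255,255))&m0
    br=cv2.inRange(hsv,(12,110,80),(32,255,255))&m0
    v,u=np.nonzero(bl); Q=np.array([onz(c,a,b,22)[:2] for a,b in zip(u,v)]); mu=Q.mean(0); w,V=np.linalg.eigh(np.cov(Q.T)); ax=V[:,1]
    t=(Q-mu)@ax
    print(n,"blue",len(u),mu.round(1),"ax",ax.round(3),"deg",np.degrees(np.arctan2(ax[1],ax[0])).round(1),"range",t.min().round(1),t.max().round(1))
    k,l,st,ce=cv2.connectedComponentsWithStats(br)
    for i in range(1,k):
        if st[i,4]>5: print(" brass",st[i],ce[i].round(1),"z26",onz(c,*ce[i],26).round(1),"z33",onz(c,*ce[i],33).round(1))
    k,l,st,ce=cv2.connectedComponentsWithStats(cv2.inRange(f,(90,90,90),(255,255,255))&m0)
    i=1+st[1:,4].argmax(); H=cv2.convexHull(np.argwhere(l==i)[:,::-1].astype(np.int32))
    ct=(cv2.morphologyEx((l==i).astype(np.uint8),cv2.MORPH_CLOSE,np.ones((9,9))))
    crop=f[y0:y1,x0:x1,::-1]; cv2.imwrite(f"pics/{n}_c.png",cv2.resize(crop,None,fx=4,fy=4,interpolation=cv2.INTER_CUBIC))
E
```

```text
top blue 229 [615.  -12.3] ax [-0.222  0.975] deg 102.8 range -38.0 37.5
 brass [254 208  19  17  93] [263.5 216.7] z26 [582.6 102.9  26. ] z33 [582.1 102.7  33. ]
scene blue 400 [618.  -16.1] ax [-0.221  0.975] deg 102.7 range -36.9 40.4
 brass [278 224  24  18 218] [288.3 233.5] z26 [596.   90.4  26. ] z33 [602.7  83.7  33. ]
 brass [270 238  12   6  20] [275.2 240.3] z26 [595.5  66.4  26. ] z33 [602.1  60.1  33. ]
 brass [265 242  13   6  26] [271.  244.4] z26 [598.4  56.1  26. ] z33 [605.1  49.9  33. ]
 brass [263 249  12   7  26] [268.8 252. ] z26 [608.5  42.9  26. ] z33 [614.9  37.   33. ]
```

View pics/top_c.png

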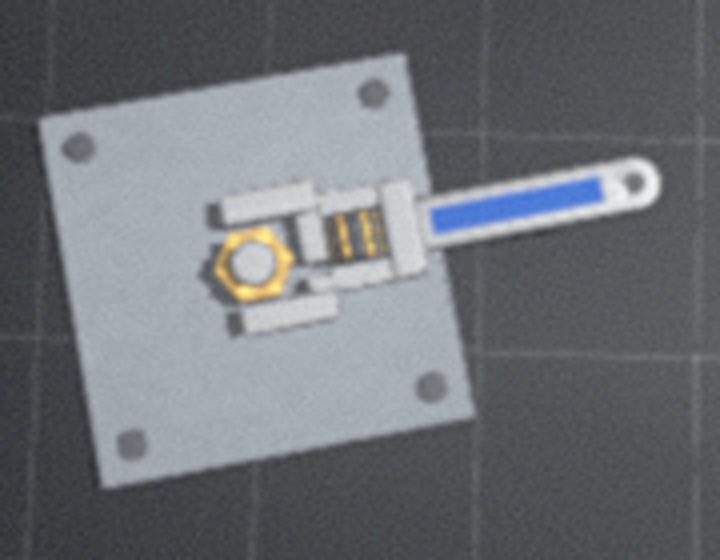

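View pics/scene_c.png

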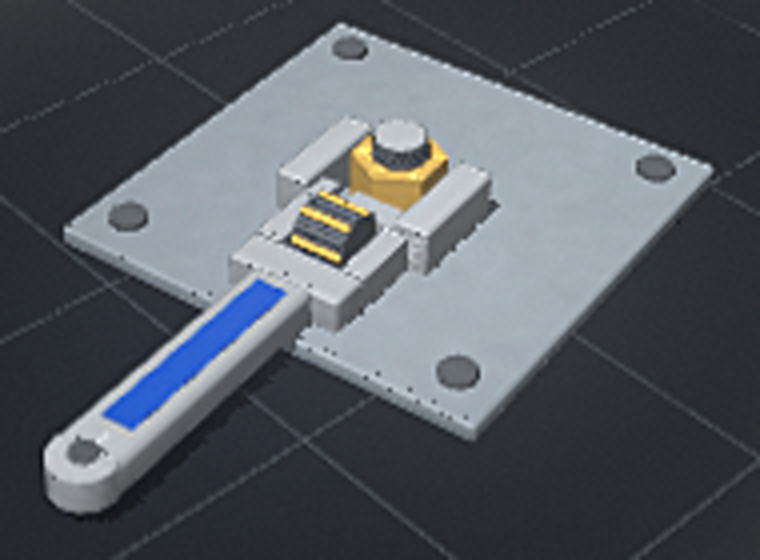

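The crops show the stud top at (263.5,215.5) in top and (290.5,224) in scene. The worm in top is at about (289,208.8) and the handle tip at (365,195.7). The moving jaw is the lower one in top.

```bash
python3 - <<'E'
from h import *
t=capture("top"); s=capture("scene"); print(tip_reach)
def tri(a,b):
    o1,d1=ray(t,*a); o2,d2=ray(s,*b); d1/=np.linalg.norm(d1); d2/=np.linalg.norm(d2)
    k=np.linalg.lstsq(np.c_[d1,-d2],o2-o1,rcond=None)[0]; return ((o1+k[0]*d1+o2+k[1]*d2)/2).round(1)
print("stud",tri((263.5,215.5),(290.5,224)),onz(t,263.5,215.5,35).round(1),onz(s,290.5,224,35).round(1))
# hole centre of handle: top crop (635,182), scene crop (84,452)
print("hole",tri((358.75,195.5),(211,303)),onz(t,358.75,195.5,22).round(1),onz(s,211,303,22).round(1))
print("worm",onz(t,289,208.75,32).round(1))
# worm near/far corners in scene top silhouette: crop (300,195)-(375,215) mid of stripes 2
print("worm s",onz(s,190+325/4,190+214/4,33).round(1))
print("back of head top crop (425,223):",onz(t,306,206,22).round(1))
for z,a in((8,(40,118)),(8,(408,55)),(8,(474,416)),(8,(104,488))): print("plate",onz(t,200+a[0]/4,150+a[1]/4,8).round(1))
for a in((342,24),(712,166),(473,436),(66,230)): print("plate s",onz(s,190+a[0]/4,190+a[1]/4,8).round(1))
E
```

```text
25.0
stud [585.1 103.6  30.1] [584.1 102.8  35. ] [590.6  99.5  35. ]
hole [627.4 -66.   19.1] [626.4 -66.1  22. ] [630.6 -66.9  22. ]
worm [597.6  58.6  32. ]
worm s [603.8  51.5  33. ]
back of head top crop (425,223): [604.4  28.1  22. ]
plate [648.5 202.5   8. ]
plate [683.5  36.2   8. ]
plate [519.9   2.3   8. ]
plate [483.4 166.5   8. ]
plate s [491.6 163.2   8. ]
plate s [652.2 199.1   8. ]
plate s [691.3  33.1   8. ]
plate s [5.278e+02 2.000e-01 8.000e+00]
```

```bash
python3 -m creep '[1,0,0,0,0,-0.97,1, 1,0,0,0,0,-0.97,1, 1,0,0,0,0,-0.97,1, 1,0,0,0,0,-0.97,1, 1,0,0,0,0,-0.97,1, 1,0,0,0,0,-0.97,1, 1,0,0,0,0,-0.97,1, 1,0,0,0,0,-0.97,1, 1,0,0,0,0,-0.97,1, 1,0,0,0,0,-0.97,1, 1,0,0,0,0,-0.97,1, 1,0,0,0,0,-0.97,1, 1,0,0,0,0,-0.97,1, 1,0,0,0,0,-0.97,1, 1,0,0,0,0,-0.97,1, 1,0,0,0,0,-0.97,1, 1,0,0,0,0,-0.97,1, 1,0,0,0,0,-0.97,1, 1,0,0,0,0,-0.97,1, 1,0,0,0,0,-0.97,1]' 30
```

```text
clock: 2.8
tool_pos: [440.1, -235.8, 256.3]
ee_rot: [3.142, 0.0, 1.802]
ft_force: [1.0, 0.6, 0.5]
opening: 0.1
finger_force: 0.0
```

```bash
python3 -m creep '[0.94,0.92,0.69,0,0,0,1, 0.94,0.92,0.69,0,0,0,1, 0.94,0.92,0.69,0,0,0,1, 0.94,0.92,0.69,0,0,0,1, 0.94,0.92,0.69,0,0,0,1, 0.94,0.92,0.69,0,0,0,1, 0.94,0.92,0.69,0,0,0,1, 0.94,0.92,0.69,0,0,0,1, 0.94,0.92,0.69,0,0,0,1, 0.94,0.92,0.69,0,0,0,1, 0.94,0.92,0.69,0,0,0,1, 0.94,0.92,0.69,0,0,0,1, 0,0,0,0,0,0.1,1,0,0,0,0,0,0,1]'
python3 - <<'E'
from h import *
c=capture("scene"); f=c["frame"]; st=get_state(); p=st["tool_pos"]; print(p,st["ee_rot"])
tip=[p[0],p[1],p[2]-25]; print(proj(c,tip))
im=cv2.resize(f[140:340,160:420,::-1],None,fx=3,fy=3,interpolation=cv2.INTER_CUBIC); cv2.imwrite("pics/s1.png",im)
E
```

```text
clock: 4.55
tool_pos: [604.5, 31.8, 91.0]
ee_rot: [-3.141, 0.0, 1.791]
ft_force: [-0.5, -1.3, 0.9]
opening: -0.1
finger_force: 0.0
[604.69909686  31.265058    91.21574504] [3.14132853e+00 7.47665690e-04 1.78983246e+00]
[260.17658861 229.30814486]
```

View pics/s1.png

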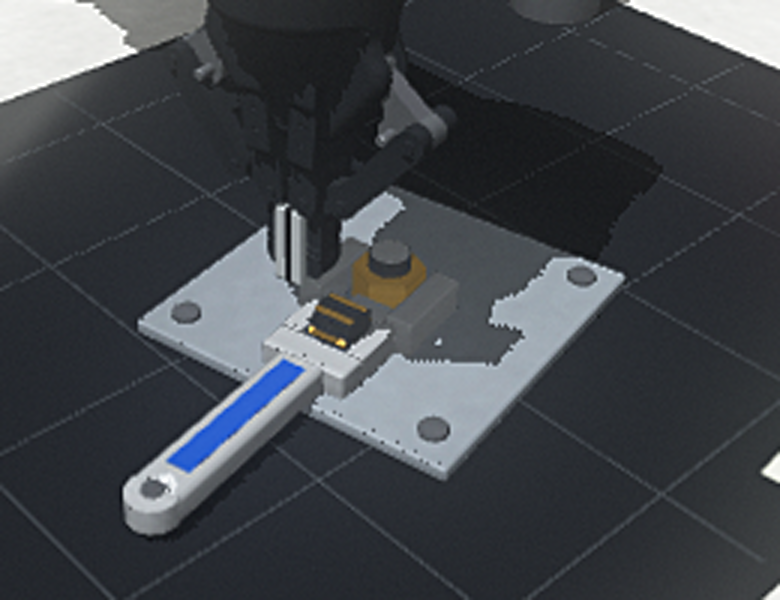

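The tip sits about 28 mm behind the worm and is laterally aligned with it (tip at about crop (300,280)). I'll descend and make the first drag.

```bash
python3 -m creep '[0,0.05,1,0,0,0,1, 0,0,0.75,0,0,0,1, 0,0,0,0,0,0,1]'; python3 -m creep '[0.25,0,0,0,0,0,1,0.25,0,0,0,0,0,1,0.25,0,0,0,0,0,1,0.25,0,0,0,0,0,1]';python3 -m creep '[0.25,0,0,0,0,0,1,0.25,0,0,0,0,0,1,0.25,0,0,0,0,0,1]';python3 -m creep '[0.25,0,0,0,0,0,1,0.25,0,0,0,0,0,1]'
```

```text
clock: 4.97
tool_pos: [604.2, 31.9, 53.5]
ee_rot: [-3.138, -0.001, 1.79]
ft_force: [0.1, 0.8, 0.3]
opening: -0.1
finger_force: 0.0
clock: 5.48
tool_pos: [602.0, 51.1, 56.4]
ee_rot: [3.14, 0.002, 1.789]
ft_force: [0.6, -9.4, 8.8]
opening: -0.0
finger_force: 6.4
clock: 5.85
tool_pos: [600.1, 63.7, 58.0]
ee_rot: [3.138, 0.004, 1.787]
ft_force: [0.7, -9.5, 11.2]
opening: -0.1
finger_force: 5.8
clock: 6.1
tool_pos: [597.7, 75.2, 57.5]
ee_rot: [3.138, 0.002, 1.788]
ft_force: [1.3, -2.5, 4.5]
opening: -0.0
finger_force: 2.4
```

```bash
python3 -m creep '[0,0,-1,0,0,0,1,-1,0,-0.5,0,0,0,1,-1,0,0,0,0,0,1,-0.3,0,0,0,0,0,1,0,0,0,0,0,0,1]'
python3 - <<'E'
from h import *
s=capture("scene"); t=capture("top"); 
a=cv2.resize(s["frame"][210:320,200:330,::-1],None,fx=4.6,fy=4.6,interpolation=cv2.INTER_CUBIC)
cv2.imwrite("pics/s2.png",a)
E
```

```text
clock: 6.72
tool_pos: [605.7, 31.0, 85.2]
ee_rot: [-3.141, -0.0, 1.789]
ft_force: [0.2, 0.2, 0.2]
opening: 0.1
finger_force: 0.0
```

View pics/s2.png

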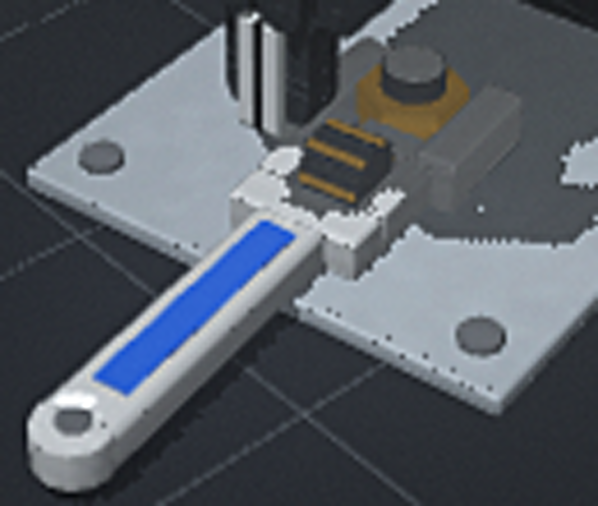

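```bash
cat >> h.py <<'E'
def blue(c):
    f=c["frame"]; hsv=cv2.cvtColor(f,cv2.COLOR_RGB2HSV); m=cv2.inRange(hsv,(105,120,60),(125,255,255)); m[:150]=0; m[330:]=0; m[:,:180]=0;m[:,400:]=0
    v,u=np.nonzero(m); Q=np.array([onz(c,a,b,22)[:2] for a,b in zip(u,v)]); mu=Q.mean(0); w,V=np.linalg.eigh(np.cov(Q.T)); ax=V[:,1]*np.sign(V[1,1])
    return len(u),mu.round(1),np.degrees(np.arctan2(ax[1],ax[0])).round(2)
E
python3 - <<'E'
from h import *
s=capture("scene"); t=capture("top"); print(blue(s),blue(t))
save(t,"t2.png")
cv2.imwrite("pics/t2c.png",cv2.resize(t["frame"][185:245,235:320,::-1],None,fx=8,fy=8,interpolation=cv2.INTER_CUBIC))
E
```

```text
h.py:17: RuntimeWarning: Mean of empty slice.
  v,u=np.nonzero(m); Q=np.array([onz(c,a,b,22)[:2] for a,b in zip(u,v)]); mu=Q.mean(0); w,V=np.linalg.eigh(np.cov(Q.T)); ax=V[:,1]*np.sign(V[1,1])
  ret = ret.dtype.type(ret / rcount)
  avg = a.mean(axis, **keepdims_kw)
  ret = um.true_divide(
h.py:17: RuntimeWarning: Degrees of freedom <= 0 for slice
  v,u=np.nonzero(m); Q=np.array([onz(c,a,b,22)[:2] for a,b in zip(u,v)]); mu=Q.mean(0); w,V=np.linalg.eigh(np.cov(Q.T)); ax=V[:,1]*np.sign(V[1,1])
  c *= np.true_divide(1, fact)
  c *= np.true_divide(1, fact)
Traceback (most recent call last):
ValueError: not enough values to unpack (expected 2, got 0)

During handling of the above exception, another exception occurred:

Traceback (most recent call last):
  File "h.py", line 17, in blue
    v,u=np.nonzero(m); Q=np.array([onz(c,a,b,22)[:2] for a,b in zip(u,v)]); mu=Q.mean(0); w,V=np.linalg.eigh(np.cov(Q.T)); ax=V[:,1]*np.sign(V[1,1])
                                                                                              ~~~~~~~~~~~~~~^^^^^^^^^^^^^
numpy.linalg.LinAlgError: 0-dimensional array given. Array must be at least two-dimensional
```

```bash
python3 -m creep '[0.4,0,0.9,0,0,0,1, 0,0,0.6,0,0,0,1, 0.1,0,0,0,0,0,1]'; python3 -m creep '[0.25,0,0,0,0,0,1,0.25,0,0,0,0,0,1,0.25,0,0,0,0,0,1,0.25,0,0,0,0,0,1]';python3 -m creep '[0.25,0,0,0,0,0,1,0.25,0,0,0,0,0,1]';python3 -m creep '[0.25,0,0,0,0,0,1,0.2,0,0,0,0,0,1]'; python3 -m creep '[0,0,-1,0,0,0,1,-0.5,1,-1,0,0,0,1,-1,1,-0.5,0,0,0,1,-1,1,0,0,0,0,1,-1,1,0,0,0,0,1,0,1,0,0,0,0,1,0,1,0,0,0,0,1]'
python3 - <<'E'
from h import *
s=capture("scene"); t=capture("top"); print(blue(s))
a=cv2.resize(s["frame"][210:310,200:330,::-1],None,fx=5,fy=5,interpolation=cv2.INTER_CUBIC)
b=cv2.resize(t["frame"][190:240,240:370,::-1],None,fx=5,fy=5,interpolation=cv2.INTER_CUBIC)
im=np.vstack([a,b]); im=cv2.resize(im,None,fx=.8,fy=.8); cv2.imwrite("pics/s3.png",im); print(im.shape)
E
```

```text
clock: 7.3
tool_pos: [602.5, 41.3, 53.7]
ee_rot: [-3.138, -0.001, 1.791]
ft_force: [0.4, -0.9, 0.0]
opening: 0.3
finger_force: 0.0
clock: 7.8
tool_pos: [601.1, 57.6, 57.4]
ee_rot: [3.139, 0.005, 1.787]
ft_force: [-0.4, -12.8, 12.9]
opening: -0.0
finger_force: 8.1
clock: 8.05
tool_pos: [599.6, 68.2, 58.0]
ee_rot: [3.137, 0.004, 1.787]
ft_force: [1.1, -8.0, 9.2]
opening: -0.2
finger_force: 4.9
clock: 8.3
tool_pos: [596.6, 79.0, 57.2]
ee_rot: [3.139, 0.001, 1.789]
ft_force: [-0.1, -0.0, 0.2]
opening: 0.4
finger_force: 0.0
clock: 9.18
tool_pos: [728.4, 37.3, 107.1]
ee_rot: [3.141, -0.001, 1.79]
ft_force: [0.3, 1.2, 0.1]
opening: 0.3
finger_force: 0.0
(399, array([620. , -10.1]), np.float64(105.64))
(600, 520, 3)
```

View pics/s3.png

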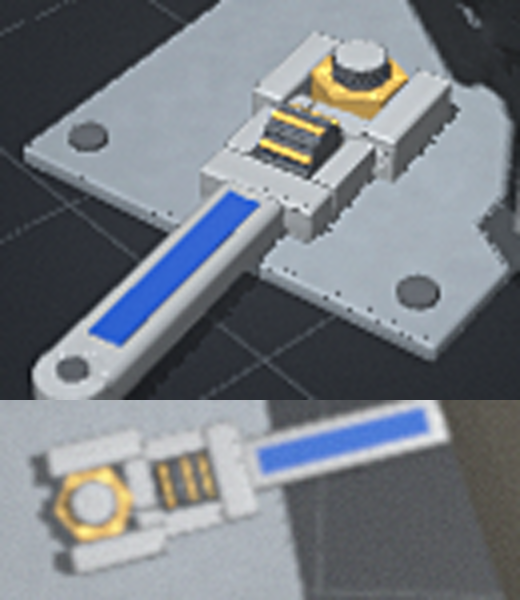

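The view after two passes: the jaws are much closer, roughly 32 mm apart in the lower (top-view) crop, and the wrench is seated deeper with about 3° of twist. I'll make another pass, aligned to the new angle.

```bash
python3 -m creep '[0.24,-1,0,0,0,-0.25,1,0.24,-1,0,0,0,-0.25,1,0.24,-1,0,0,0,-0.25,1,0.24,-1,0,0,0,0,1,0.24,-1,0.3,0,0,0,1,0.1,-1,0.6,0,0,0,1,0,0,0.8,0,0,0,1,0,0,0.95,0,0,0,1,0,0,0,0,0,0,1]'; python3 -m creep '[0.25,0,0,0,0,0,1,0.25,0,0,0,0,0,1,0.25,0,0,0,0,0,1,0.25,0,0,0,0,0,1]'; python3 -m creep '[0.25,0,0,0,0,0,1,0.25,0,0,0,0,0,1]';python3 -m creep '[0.25,0,0,0,0,0,1,0.2,0,0,0,0,0,1]'
```

```text
clock: 10.4
tool_pos: [604.1, 32.2, 50.6]
ee_rot: [-3.138, -0.001, 1.843]
ft_force: [0.4, 0.3, -0.1]
opening: 0.2
finger_force: 0.0
clock: 10.9
tool_pos: [601.2, 47.9, 53.6]
ee_rot: [3.14, 0.005, 1.84]
ft_force: [4.4, -14.7, 5.3]
opening: -0.3
finger_force: 7.0
clock: 11.15
tool_pos: [600.5, 50.3, 54.6]
ee_rot: [3.139, 0.013, 1.834]
ft_force: [4.9, -32.2, 12.7]
opening: 0.1
finger_force: 15.3
clock: 11.4
tool_pos: [599.7, 52.8, 55.6]
ee_rot: [3.139, 0.02, 1.828]
ft_force: [4.6, -44.1, 17.6]
opening: 0.1
finger_force: 21.5
```

```bash
python3 -m creep '[-0.8,0,0,0,0,0,1,-0.4,0,-1,0,0,0,1,-0.5,1,-1,0,0,0,1,-1,1,-0.5,0,0,0,1,-1,1,0,0,0,0,1,0,1,0,0,0,0,1,0,1,0,0,0,0,1,0,1,0,0,0,0,1]'
python3 - <<'E'
from h import *
s=capture("scene"); t=capture("top"); print(blue(s),blue(t))
a=cv2.resize(s["frame"][210:310,200:330,::-1],None,fx=5,fy=5,interpolation=cv2.INTER_CUBIC)
b=cv2.resize(t["frame"][190:240,240:370,::-1],None,fx=5,fy=5,interpolation=cv2.INTER_CUBIC)
im=np.vstack([a,b]); im=cv2.resize(im,None,fx=.8,fy=.8); cv2.imwrite("pics/s4.png",im)
E
```

```text
clock: 12.4
tool_pos: [730.6, 33.1, 104.3]
ee_rot: [3.14, -0.002, 1.845]
ft_force: [0.7, 0.0, 0.2]
opening: 0.3
finger_force: 0.0
(390, array([620. ,  -9.5]), np.float64(106.1)) (230, array([616.9,  -6.2]), np.float64(106.15))
```

View pics/s4.png

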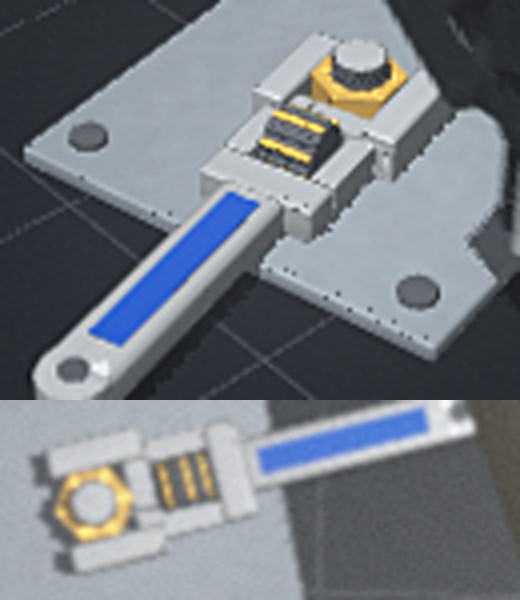

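The crop shows the jaw a bit closer and the stripes almost unchanged from before. The stall at 44 N suggests it is tight, so I'll measure the jaw gap by intensity profiles against the start image.

```bash
python3 - <<'E'
from h import *
def run(c,tag):
    n,mu,deg=blue(c); a=np.radians(deg); ex=np.array([np.cos(a),np.sin(a)]); ey=np.array([-ex[1],ex[0]]); o=mu+119*ex
    g=cv2.cvtColor(c["frame"],cv2.COLOR_RGB2GRAY).astype(np.float32)
    out=[]
    ys=np.arange(-36,40,2.)
    for y in ys:
        P=[proj(c,[*(o+x*ex+y*ey),26]) for x in np.arange(-10,12,1.)]
        m=np.array(P,np.float32); out.append(cv2.remap(g,m[:,0],m[:,1],cv2.INTER_LINEAR).mean())
    print(tag,mu,deg); print(dict(zip(ys.astype(int).tolist(),np.round(out).astype(int).tolist())))
t=capture("top"); s=capture("scene")
i=cv2.imread("pics/top0.png")[:,:,::-1].copy(); j=cv2.imread("pics/scene0.png")[:,:,::-1].copy()
run(dict(t,frame=i),"top0"); run(t,"top now"); run(dict(s,frame=j),"scene0"); run(s,"scene now")
E
```

```text
top0 [614.9 -12.3] 102.81
{-36: 176, -34: 176, -32: 175, -30: 173, -28: 179, -26: 193, -24: 195, -22: 196, -20: 200, -18: 195, -16: 163, -14: 133, -12: 169, -10: 201, -8: 205, -6: 197, -4: 187, -2: 187, 0: 192, 2: 194, 4: 194, 6: 191, 8: 184, 10: 174, 12: 175, 14: 196, 16: 204, 18: 178, 20: 144, 22: 166, 24: 191, 26: 195, 28: 195, 30: 195, 32: 185, 34: 160, 36: 164, 38: 174}
top now [616.9  -6. ] 106.15
{-36: 176, -34: 177, -32: 176, -30: 173, -28: 175, -26: 190, -24: 195, -22: 197, -20: 200, -18: 197, -16: 178, -14: 161, -12: 171, -10: 170, -8: 166, -6: 171, -4: 176, -2: 180, 0: 185, 2: 185, 4: 179, 6: 171, 8: 164, 10: 175, 12: 188, 14: 172, 16: 160, 18: 183, 20: 196, 22: 195, 24: 196, 26: 191, 28: 167, 30: 158, 32: 171, 34: 174, 36: 175, 38: 174}
scene0 [618. -16.] 102.69
{-36: 143, -34: 137, -32: 122, -30: 120, -28: 181, -26: 203, -24: 195, -22: 199, -20: 198, -18: 201, -16: 160, -14: 113, -12: 112, -10: 186, -8: 205, -6: 173, -4: 111, -2: 93, 0: 95, 2: 120, 4: 140, 6: 152, 8: 150, 10: 160, 12: 169, 14: 187, 16: 187, 18: 162, 20: 133, 22: 181, 24: 199, 26: 196, 28: 196, 30: 190, 32: 182, 34: 164, 36: 166, 38: 166}
scene now [620.   -9.5] 106.1
{-36: 60, -34: 63, -32: 65, -30: 74, -28: 125, -26: 151, -24: 161, -22: 172, -20: 187, -18: 195, -16: 160, -14: 163, -12: 194, -10: 177, -8: 119, -6: 90, -4: 91, -2: 128, 0: 151, 2: 164, 4: 162, 6: 163, 8: 165, 10: 171, 12: 184, 14: 181, 16: 170, 18: 194, 20: 192, 22: 195, 24: 189, 26: 189, 28: 164, 30: 165, 32: 166, 34: 166, 36: 166, 38: 166}
```

The jaw has closed about 5–5.5 mm (both views), so the worm is at about 1.3 rad. Next is to place the closed fingers beside the handle on its -y side, at x≈-150 mm.

```bash
python3 -m creep '[-0.48,-1,0.6,0,0,0,1,-0.48,-1,0.8,0,0,0,1,-0.48,-1,0.9,0,0,0,1,-0.48,-1,0.9,0,0,0,1,0,0,0.05,0,0,0,1,0,0,0,0,0,0,1]'
python3 -m creep '[0,-0.25,0,0,0,0,1,0,-0.2,0,0,0,0,1,0,0,0,0,0,0,1]'
```

```text
clock: 13.35
tool_pos: [663.9, -26.9, 39.0]
ee_rot: [3.14, -0.0, 1.843]
ft_force: [-0.4, 0.2, 0.5]
opening: -0.1
finger_force: 0.0
clock: 13.72
tool_pos: [654.6, -30.1, 38.0]
ee_rot: [3.141, 0.0, 1.843]
ft_force: [-1.0, 0.6, 0.9]
opening: 0.0
finger_force: 0.0
```

No contact yet, so I'll swing 40° in two calls.

```bash
python3 -m creep '[-0.04,-0.25,0,0,0,0.5,1,-0.04,-0.25,0,0,0,0.5,1,-0.04,-0.25,0,0,0,0.5,1,-0.04,-0.25,0,0,0,0.5,1,-0.04,-0.25,0,0,0,0.5,1,-0.04,-0.25,0,0,0,0.5,1]'
python3 - <<'E'
from h import *
s=capture("scene"); print(blue(s))
E
```

```text
clock: 14.48
tool_pos: [626.1, -40.8, 38.0]
ee_rot: [3.141, 0.0, 1.631]
ft_force: [2.5, -1.3, 0.9]
opening: 0.2
finger_force: 1.2
(61, array([603.2, -39.6]), np.float64(97.4))
```

```bash
python3 -m creep '[-0.04,-0.25,0,0,0,0.5,1,-0.04,-0.25,0,0,0,0.5,1,-0.04,-0.25,0,0,0,0.5,1,-0.04,-0.25,0,0,0,0.5,1,-0.04,-0.25,0,0,0,0.5,1,-0.04,-0.25,0,0,0,0.5,1,-0.04,-0.25,0,0,0,0.5,1,-0.04,-0.25,0,0,0,0.5,1,-0.04,-0.25,0,0,0,0.5,1,-0.04,-0.25,0,0,0,0.5,1,-0.04,-0.25,0,0,0,0.5,1,-0.04,-0.25,0,0,0,0.5,1,-0.04,-0.25,0,0,0,0.5,1,-0.04,-0.25,0,0,0,0.5,1]'
python3 - <<'E'
from h import *
for n in("scene","top"):
    try: c=capture(n); print(blue(c))
    except Exception as e: print(n,'hidden')
    save(c,n+"5.png")
E
```

```text
clock: 16.27
tool_pos: [555.5, -39.9, 37.6]
ee_rot: [-3.141, -0.0, 1.142]
ft_force: [1.2, -3.4, 1.4]
opening: -0.0
finger_force: 1.4
(195, array([551.5,   7.4]), np.float64(68.7))
(179, array([545.6,   4.5]), np.float64(67.98))
```

```bash
python3 -m creep '[-0.04,-0.25,0,0,0,0.5,1,-0.04,-0.25,0,0,0,0.5,1,-0.04,-0.25,0,0,0,0.5,1,-0.04,-0.25,0,0,0,0.5,1,0,0,0,0,0,0,1,0,0.25,0,0,0,0,1,0,0.6,0,0,0,0,1,0,0.8,0,0,0,0,1,0,0.4,-1,0,0,0,1,0,0,-1,0,0,0,1,-1,1,-1,0,0,0,1,-1,1,-1,0,0,0,1,-1,1,-1,0,0,0,1,-1,1,0,0,0,0,1,-1,1,0,0,0,0,1]'
python3 - <<'E'
from h import *
s=capture("scene"); t=capture("top")
for c in(s,t):
    try: print(blue(c))
    except Exception as e: print('hidden')
save(t,"t6.png")
a=cv2.resize(s["frame"][200:320,200:330,::-1],None,fx=2.5,fy=2.5,interpolation=cv2.INTER_CUBIC)
b=cv2.resize(t["frame"][170:270,195:325,::-1],None,fx=2.5,fy=2.5,interpolation=cv2.INTER_CUBIC)
cv2.imwrite("pics/s6.png",np.vstack([a,b]))
E
```

```text
clock: 18.25
tool_pos: [602.8, -195.2, 137.9]
ee_rot: [3.141, -0.0, 1.005]
ft_force: [0.6, 0.7, 0.7]
opening: 0.1
finger_force: 0.0
(315, array([531.1,   1.4]), np.float64(60.41))
(234, array([528. ,   3.6]), np.float64(60.14))
```

View pics/s6.png

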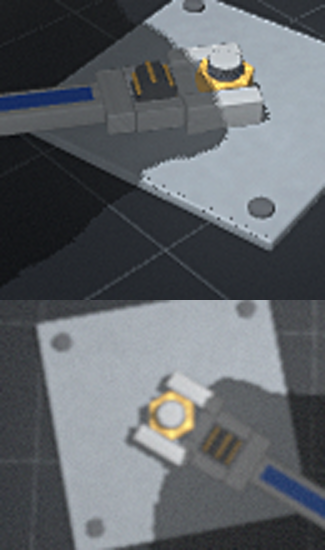

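The wrench now lies flat at 60.3°, about 43–46° clockwise of its start. The jaws sit snug around the nut, and the gripper is clear. Handing in.

```bash
python3 -c "
from plant import *
print(job_done())"
```

```text
the job is handed in; nothing more can be done
None
```

The job is handed in, verdict unseen: by the camera images the jaws closed 5–5.5 mm onto the nut (worm about 1.3 rad), the wrench turned 43–46° clockwise and lies flat around it, and the gripper is clear.

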